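# Run a fingertip along the day pill box to fold its lids shut

### The arm

A 6-joint arm with a two-finger parallel gripper is mounted at the origin on the work surface. World frame = base frame: x ahead of the robot, y to its left, z up, the work surface at z = 0. Lengths are in m, angles in rad, forces in N, time in s.
With the tool pointing down it reaches from about 0.225 to 0.875 m from the base axis. Payload 3.4 kg.
Tool frame: the origin (TCP) lies between the finger pads; the fingertips stand 8 mm ahead of it and the grasp point (between the pads) lies 11 mm behind it; z points along the fingers, y is the line along which they close (so a half turn about z gives the same grasp; the last joint's range is limited). The gripper opens to 85 mm and grips with 20 to 120 N. Pads are 22 mm wide; open, the fingers measure 114 mm over their backs; the gripper's body (76 mm by 85 mm) begins 54 mm behind the grasp point. The pads swing forward as they close: fully open they stand 13 mm farther back than shut.
Start: joints at [0.998, 0.276, 1.505, -0, 1.361, -0.121], TCP at [0.251, 0.517, 0.213] pointing down, gripper open.
Joint ranges: [-2.89, 2.89], [-0.75, 2.08], [0.22, 2.7], [-1.18, 4.32], [0.11, 2.71], [-2.7, 2.7]. Speed limits (rad/s): [2.57, 2.57, 3.14, 3.14, 3.14, 3.14].

### API

Orientations are given as a unit quaternion [w, x, y, z].
In Python, from rig import manip gives the robot as it stands.
- The arm moves only by the tool move_arm, never from a script. Its argument "deltas" is a list that holds one entry, the list of rows, each a list of 5 numbers: the shift along the tool's x, y, z normalised to -1 to 1, where 1 is 80 cm, then the turn about the tool's z normalised to -1 to 1, where 1 is 120 degrees, then the closure, from -1 (fully open) to 1 (shut). In form: [[[tx, ty, tz, twist, grip], ...]]. A call has 1 to 12 rows; each row is the pose to reach, as a shift and turn from the pose commanded when the call began, along the tool's axes at that moment; what a row does not reach only later rows make up. A row lasts 1/10 s, in which the tool goes at most 50 mm and 8.59 degrees, less where a joint would pass 70% of its speed; a pose out of reach is approached as far as the arm can. A call with a number of a shift or a turn outside -1 to 1 is refused whole. A call with a gripper value outside its range is refused whole. The fingers move at their own pace and stop on an object; "squeeze" is the grip in N (left out, the last holds). Time passes only in rows, so rows that repeat a pose let the fingers close. It gives the time, the measured TCP pose, the force, the opening and the grip force at its end, in the units of the state.
- manip.get_state(): the state, without advancing time (a new reading comes with each control period).
- manip.get_image(name): name is "scene" or "top"; returns the picture (480x640x3 uint8, red, green, blue); there is no depth.
- manip.camera_params(name): a dict with "fx", "fy", "cx", "cy" (pixels), "R" (3x3) and "t" (3): a world point X has camera coordinates R X + t. Camera axes: x right, y down, z forward; pixel columns grow to the right and rows downward; lengths in m; the calibration is good to about 2 mm. A picture is of the moment at which its call begins. camera_params takes no time and is no camera call.
- manip.sign_off(): hands the job in; it is judged then, once.
The state is a dict: "clock": time; "qpos": joint angles; "qd": joint speeds; "effort": joint torques, N m; "position": TCP position; "ee_rot": TCP orientation; "contact_force": force on the tool from outside, world axes, zero at the start; "moment": the same for the moment, N m; "width": finger opening in m; "gripper_force": force on a finger pad.
Only numpy, scipy, OpenCV 4.12 (cv2) and the standard library are available. Lean on these libraries where they do the work, as an engineer would, in place of code of your own. Each camera call takes 0.05 s, during which the arm holds its last target. There are 200 camera calls.

### The job

The patient's day pill box has been filled and all five of its lids stand open. Run a fingertip lightly along the row, starting at the blue end and working towards the plain end, so that the lids fold down one after another and all five end up fully shut. Do not pick the box up, shove it away or press hard on it, and leave the things around it alone.

Things in the scene. Friction and masses are not known exactly. Their poses are not given: they have to be found in the camera images.
- daybox: loose white pill box, a bar 198 mm long, 44 mm wide, about 0.25 kg, on a non-slip rubber sole: five lidded compartments in a row. Origin: centre of its underside. Its x axis runs along the row from the blue end (x = -98 mm) to the plain end (+97 mm), z up. Lid hinge lines at x = -84, -48, -12, +24, +60 mm, 26 mm above the table; shut lids' top faces are 28.5 mm above the table
- blue_end (a point): middle of the top face of the solid blue block (12 mm long, 44 mm wide) at the box's blue end, 92 mm from the box's centre and 28.5 mm above the table, level with the shut lids. Each lid is hinged at its edge nearer this block, so an open lid leans up and away from it; a stroke away from the block folds the lids down, the other way catches under them
- lid1 (a joint): opening angle (rad) of the lid nearest the blue end (rising-sun mark); 0 = shut flat, grows as it opens (about 1.9 at most); a stiff plain hinge: it stays where it is left, folds with well under 1 N at its free edge, and has no catch or spring. A clear 33.5 (along the row) x 44 x 2.5 mm plate, hinged at its edge nearer the blue end, with a 14 x 5 mm ear on one long side
- lid2 (a joint): opening angle (rad) of the lid second from the blue end (yellow sun mark); 0 = shut flat, grows as it opens (about 1.9 at most); a stiff plain hinge: it stays where it is left, folds with well under 1 N at its free edge, and has no catch or spring. A clear 33.5 (along the row) x 44 x 2.5 mm plate, hinged at its edge nearer the blue end, with a 14 x 5 mm ear on one long side
- lid3 (a joint): opening angle (rad) of the lid in the middle of the row (setting-sun mark); 0 = shut flat, grows as it opens (about 1.9 at most); a stiff plain hinge: it stays where it is left, folds with well under 1 N at its free edge, and has no catch or spring. A clear 33.5 (along the row) x 44 x 2.5 mm plate, hinged at its edge nearer the blue end, with a 14 x 5 mm ear on one long side
- lid4 (a joint): opening angle (rad) of the lid fourth from the blue end (blue moon mark); 0 = shut flat, grows as it opens (about 1.9 at most); a stiff plain hinge: it stays where it is left, folds with well under 1 N at its free edge, and has no catch or spring. A clear 33.5 (along the row) x 44 x 2.5 mm plate, hinged at its edge nearer the blue end, with a 14 x 5 mm ear on one long side
- lid5 (a joint): opening angle (rad) of the lid farthest from the blue end (grey bar mark); 0 = shut flat, grows as it opens (about 1.9 at most); a stiff plain hinge: it stays where it is left, folds with well under 1 N at its free edge, and has no catch or spring. A clear 33.5 (along the row) x 44 x 2.5 mm plate, hinged at its edge nearer the blue end, with a 14 x 5 mm ear on one long side
- lid1_edge (a point): middle of the free edge, on the top face, of the lid nearest the blue end (rising-sun mark); 33.5 mm from its hinge; 28.5 mm above the table when shut
- lid2_edge (a point): middle of the free edge, on the top face, of the lid second from the blue end (yellow sun mark); 33.5 mm from its hinge; 28.5 mm above the table when shut
- lid3_edge (a point): middle of the free edge, on the top face, of the lid in the middle of the row (setting-sun mark); 33.5 mm from its hinge; 28.5 mm above the table when shut
- lid4_edge (a point): middle of the free edge, on the top face, of the lid fourth from the blue end (blue moon mark); 33.5 mm from its hinge; 28.5 mm above the table when shut
- lid5_edge (a point): middle of the free edge, on the top face, of the lid farthest from the blue end (grey bar mark); 33.5 mm from its hinge; 28.5 mm above the table when shut
- medcup: loose clear medicine cup, 42 mm across, 36 mm high, beside the box; origin at the centre of its base
- tabjar: loose amber tablet jar, 44 mm across, 62 mm high, beside the box; origin at the centre of its base
- sanitiser: loose hand-rub bottle with blue cap, 60 mm across, 155 mm high; origin at the centre of its base

How it is judged:
On the way, in this order (a step that is already met when the one before it is completed fails the run):
1. the lid nearest the blue end is shut first (value of joint lid1 below 0.08 rad).
2. then, going on along the row, the middle lid is shut (value of joint lid3 below 0.08 rad).
3. then the last lid, at the plain end, is shut (value of joint lid5 below 0.08 rad).
At the end, for the whole second after the job is handed in: All five lids are within 0.08 rad of flat shut (free edge under 3 mm up); the box stands flat and at rest within 30 mm of where it was; cup, jar and bottle upright and within 20 mm of where they were (value of joint each of lid1, lid2, lid3, lid4, lid5 below 0.08 rad and distance of daybox from where it was at the start of the episode below 0.03 m and angle between daybox's own z axis and vertical below 0.05 rad and linear speed of daybox below 0.02 m/s and distance of each of medcup, tabjar, sanitiser from where it was at the start of the episode below 0.02 m and angle between each of medcup, tabjar, sanitiser's own z axis and vertical below 0.3 rad); the robot touches nothing.
It fails at once if the box is lifted or tipped (height (world z) of daybox above 0.01 m or angle between daybox's own z axis and vertical above 0.2 rad).
It fails at once if the box is shoved more than 30 mm away (distance of daybox from where it was at the start of the episode above 0.03 m).
It fails at once if the box or a lid is pressed hard (over 40 N) (contact force between the fingers and daybox above 40 N).
It fails at once if the cup, the jar or the bottle is moved more than 20 mm or tipped (distance of any of medcup, tabjar, sanitiser from where it was at the start of the episode above 0.02 m or angle between any of medcup, tabjar, sanitiser's own z axis and vertical above 0.3 rad).
It also fails if it takes over 48 s, if anything falls off the work surface, if the arm or the gripper's body presses on something with over 40 N, if the wrist force passes 120 N, or if a joint passes its speed limit or range.

## Working session

There is one attempt and no reset: what is moved stays moved. The work goes in short steps, Python scripts to look and compute and a tool call to move; the robot and the scene stay as the last step left them, time stands still between calls to the robot, and variables do not carry over. Pictures are saved under pics/ and viewed, at most 10 in all, crops included, and the job is handed in when it is done.

Besides the shell and the picture viewer there is one more tool, called as a command line: name --argument value ..., lists and objects as JSON in quotes. move_arm: Moves the arm, as the interface text tells. Scaled input: -1 to 1 covers 80 cm each way for a shift and 120 degrees each way for a turn. Its arguments: {"type":"object","properties":{"deltas":{"type":"array","items":{"type":"array","items":{"type":"array","items":{"type":"number","minimum":-1,"maximum":1}}}},"squeeze":{"type":"number"}},"required":["deltas"]}

```bash
mkdir -p pics; python3 - <<'E'
from rig import manip
import cv2
for n in("scene","top"):
    cv2.imwrite(f"pics/{n}0.png",manip.get_image(n)[:,:,::-1])
    c=manip.camera_params(n);print(n,c)
s=manip.get_state();print(s["clock"],s["position"],s["ee_rot"],s["width"],s["contact_force"])
E
```

```text
scene {'fx': 519.6766409989581, 'fy': 519.6766409989581, 'cx': 313.26685154040075, 'cy': 236.46291511519922, 'R': array([[-0.48145723,  0.87646664,  0.00227259],
       [ 0.63555506,  0.35090377, -0.68770365],
       [-0.60354677, -0.32965554, -0.72598797]]), 't': array([ 0.37281349, -0.26828497,  1.3447961 ])}
top {'fx': 564.0445867386996, 'fy': 564.0445867386996, 'cx': 312.0866767439877, 'cy': 241.13479565739644, 'R': array([[-0.00175369, -0.99989244, -0.01456162],
       [-0.99480132,  0.00322706, -0.10178373],
       [ 0.10181977,  0.01430742, -0.99469997]]), 't': array([-0.08900199,  0.55885989,  1.23314047])}
0.1 [0.25077913 0.51689715 0.21253509] [-2.69856773e-04  2.23983478e-01  9.74592610e-01 -7.57551244e-04] 0.0851840450199761 [ 0.6002932  -0.54156996  0.3280826 ]
```

View pics/top0.png

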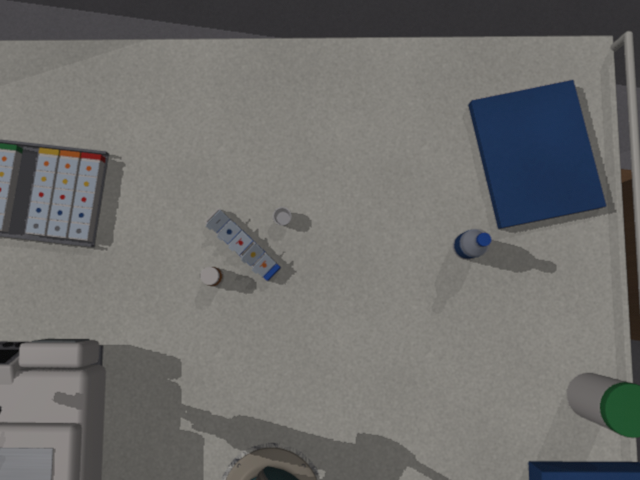

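View pics/scene0.png

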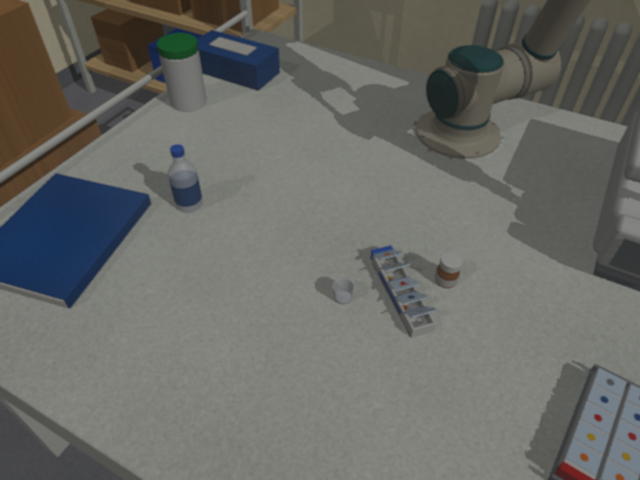

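The top view shows the box running from blue end about (270,271) to plain end about (217,220), with the cup at (283,217), the jar at (211,276) and the bottle well away. I'll enlarge both views to measure.

```bash
python3 - <<'E'
import cv2,numpy as np
a=cv2.imread("pics/top0.png")[195:295,190:310]; b=cv2.imread("pics/scene0.png")[235:345,325:475]
a=cv2.resize(a,None,fx=6,fy=6,interpolation=cv2.INTER_CUBIC);b=cv2.resize(b,None,fx=5,fy=5,interpolation=cv2.INTER_CUBIC)
cv2.imwrite("pics/tc.png",a);cv2.imwrite("pics/sc.png",b)
E
```

```text
(no output)
```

View pics/tc.png

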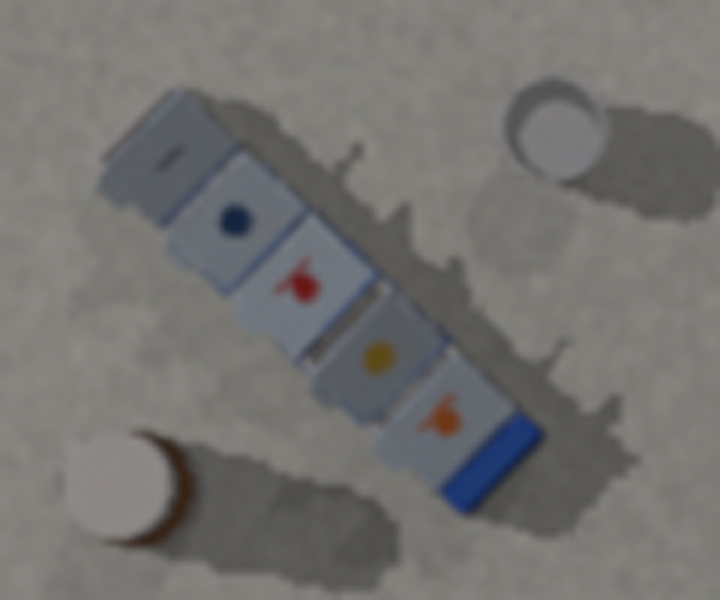

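View pics/sc.png

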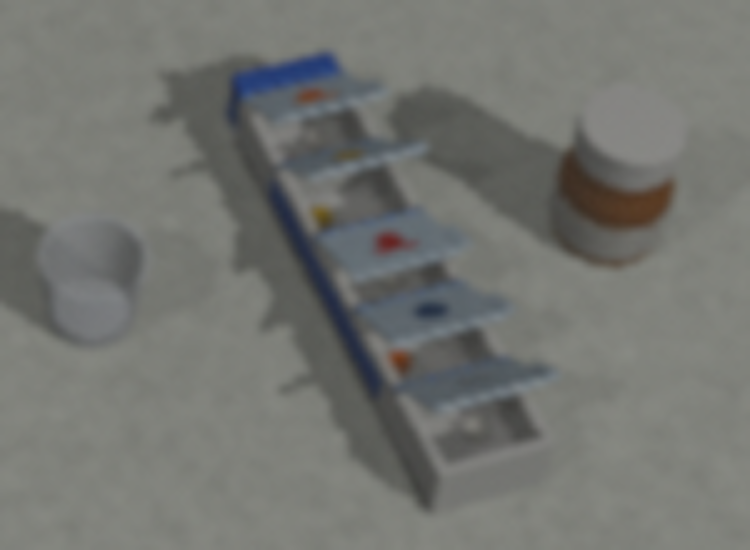

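The crops show the blue block's top corners at crop pixels (520,412), (545,437), (470,512) and (443,490). The plain-end rim is in the scene crop at (440,470) and (545,437). All the lids lean away from the blue end, and the ears are on the jar side.

```bash
cat > h.py <<'E'
from rig import manip
import numpy as np
from scipy.optimize import least_squares
def proj(n,X):
    c=manip.camera_params(n);p=np.asarray(X)@c["R"].T+c["t"]
    return np.c_[c["fx"]*p[:,0]/p[:,2]+c["cx"],c["fy"]*p[:,1]/p[:,2]+c["cy"]]
def T(p): return (np.array(p,float)+.5)/6-.5+[190,195]
def S(p): return (np.array(p,float)+.5)/5-.5+[325,235]
def box(v,P):
    c,s=np.cos(v[2]),np.sin(v[2]);P=np.asarray(P,float)/1000
    return np.c_[v[0]+c*P[:,0]-s*P[:,1],v[1]+s*P[:,0]+c*P[:,1],P[:,2]]
E
python3 - <<'E'
from h import *
# box frame: y left of the row direction; cup side is right in the top picture
top=T([(520,412),(545,437),(470,512),(443,490)]);sc=S([(440,470),(545,437),(430,510)])
def ray(n,uv,z):
    f=lambda x:(proj(n,[[x[0],x[1],z]])-uv).ravel()
    return least_squares(f,[.4,.1]).x
for p in top: print("blue",ray("top",p,.0285))
for p,z in zip(sc,(.026,.026,0)): print("plain",ray("scene",p,z))
PB=[(-86,-22,28.5),(-98,-22,28.5),(-98,22,28.5),(-86,22,28.5)];PP=[(97,-22,26),(97,22,26),(97,-22,0)]
f=lambda v:np.r_[(proj("top",box(v,PB))-top).ravel(),(proj("scene",box(v,PP))-sc).ravel()]
r=least_squares(f,[.45,.1,.8]);v=r.x;print("box",v,"resid",r.fun.round(1))
np.save("box.npy",v)
for n,p,z in(("cup",T((560,140)),0.01),("jar",T((118,487)),.062)):print(n,ray("top",p,z))
# lid angles: free edge ends (scene) : fit angle for each
E=[[(255,118),(385,92)],[(305,174),(430,150)],[(338,278),(470,243)],[(385,342),(515,305)],[(430,408),(555,373)]]
for h,e in zip((-84,-48,-12,24,60),E):
    m=S(np.mean(e,0))
    g=lambda a:(proj("scene",box(v,[(h+33.5*np.cos(a[0]),2,26+33.5*np.sin(a[0]))]))-m)[0]
    q=least_squares(g,[1.]);print("lid",h,q.x,q.fun.round(1))
s=manip.get_state();print(s["position"])
c,sn=np.cos(v[2]),np.sin(v[2])
print("over blue",box(v,[(-92,0,28.5),(-95,0,28.5)]))
E
```

```text
blue [ 0.50930782 -0.01047939]
blue [ 0.4999978  -0.01980669]
blue [0.47228806 0.00787673]
blue [0.48044757 0.01794411]
plain [0.6355175  0.12052191]
plain [0.60487234 0.14781336]
plain [0.63507882 0.12047822]
box [0.55350723 0.06490241 0.80930939] resid [ 0.9 -0.4  0.6 -0.8 -0.6  1.   0.   1.  -0.5  0.2  1.4  0.4 -0.6  0.4]
cup [ 0.61386669 -0.02375343]
jar [0.48046255 0.13211303]
lid -84 [0.59669339] [ 2.1 -0.3]
lid -48 [0.71954644] [ 0. -0.]
lid -12 [0.41526845] [ 1.4 -0.1]
lid 24 [0.57367809] [ 0.5 -0.1]
lid 60 [0.72130463] [ 0.5 -0.1]
[0.25077913 0.51689715 0.21253509]
over blue [[ 0.49002737 -0.00168819  0.0285    ]
 [ 0.48795737 -0.00385962  0.0285    ]]
```

move_arm --deltas '[[[-0.549, -0.462, 0.05, 0.8975, 1], [-0.549, -0.462, 0.05, 0.8975, 1], [-0.549, -0.462, 0.05, 0.8975, 1], [-0.549, -0.462, 0.05, 0.8975, 1], [-0.549, -0.462, 0.05, 0.8975, 1], [-0.549, -0.462, 0.05, 0.8975, 1], [-0.549, -0.462, 0.05, 0.8975, 1], [-0.549, -0.462, 0.05, 0.8975, 1], [-0.549, -0.462, 0.05, 0.8975, 1], [-0.549, -0.462, 0.05, 0.8975, 1], [-0.549, -0.462, 0.05, 0.8975, 1], [-0.549, -0.462, 0.05, 0.8975, 1]]]' --squeeze 20

```text
clock: 1.3
position: [0.486, -0.0106, 0.1727]
ee_rot: [0.001, 0.905, 0.426, -0.0]
contact_force: [0.4, 1.1, 0.2]
width: 0.0002
gripper_force: 0.0
```

move_arm --deltas '[[[0, 0, 0.05, 0.0385, 1], [0, 0, 0.1, 0.0385, 1], [0, 0, 0.122, 0.0385, 1], [0, 0, 0.122, 0.0385, 1], [0, 0, 0.122, 0.0385, 1], [0, 0, 0.122, 0.0385, 1]]]'

```text
clock: 1.9
position: [0.4861, -0.007, 0.077]
ee_rot: [0.001, 0.919, 0.394, 0.001]
contact_force: [0.4, 0.4, 0.2]
width: -0.0001
gripper_force: 0.0
```

```bash
python3 - <<'E'
from h import *
import cv2
s=manip.get_state();v=np.load("box.npy")
w,x,y,z=s["ee_rot"];print(s["position"],s["contact_force"],np.arctan2(2*(x*y+w*z),1-2*(y*y+z*z)),v[2])
d=s["position"][:2]-v[:2];c,n=np.cos(v[2]),np.sin(v[2]);print("in box frame mm",1e3*np.array([c*d[0]+n*d[1],-n*d[0]+c*d[1]]))
im=manip.get_image("scene")[200:350,310:490,::-1]
cv2.imwrite("pics/s1.png",cv2.resize(im,None,fx=4,fy=4,interpolation=cv2.INTER_CUBIC))
E
```

```text
[ 0.48610074 -0.0070131   0.07698864] [0.3765481  0.36005782 0.17637539] 0.8093831390012396 0.809309388451853
in box frame mm [-98.56359055  -0.83204616]
```

View pics/s1.png

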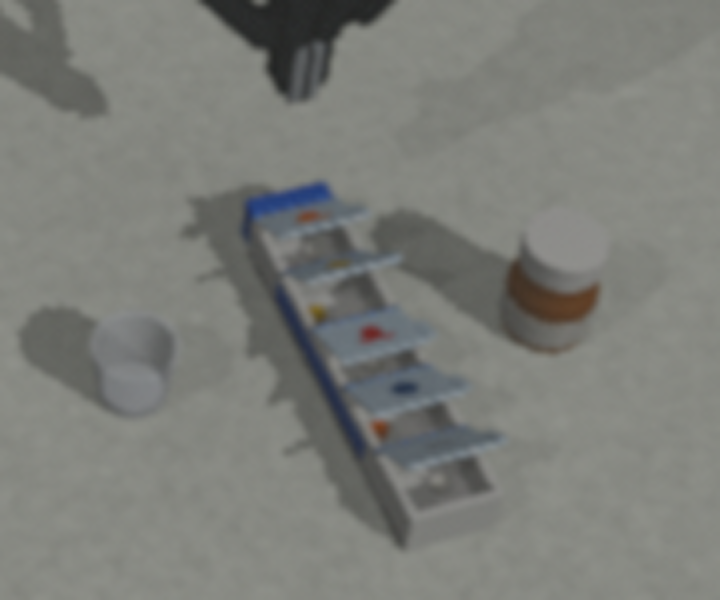

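The shut fingertip hangs just behind and above the blue block, near (300,95), and everything else is unmoved. Next I'll feel down for the block top.

move_arm --deltas '[[[-0.003, 0.001, 0.02, 0, 1], [-0.003, 0.001, 0.04, 0, 1], [-0.003, 0.001, 0.045, 0, 1], [-0.003, 0.001, 0.045, 0, 1], [-0.003, 0.001, 0.046, 0, 1], [-0.003, 0.001, 0.047, 0, 1]]]'

```text
clock: 2.55
position: [0.4846, -0.0093, 0.039]
ee_rot: [0.001, 0.919, 0.394, 0.001]
contact_force: [0.2, 0.4, 0.0]
width: 0.0003
gripper_force: 0.0
```

move_arm --deltas '[[[0, 0, 0.0008, 0, 1], [0, 0, 0.0016, 0, 1], [0, 0, 0.0024, 0, 1], [0, 0, 0.0024, 0, 1]]]'

```text
clock: 2.95
position: [0.4837, -0.0092, 0.0361]
ee_rot: [-0.0, 0.919, 0.394, -0.0]
contact_force: [0.1, -0.3, -0.2]
width: 0.0004
gripper_force: 0.0
```

move_arm --deltas '[[[0, 0, 0.0006, 0, 1], [0, 0, 0.0012, 0, 1], [0, 0, 0.0012, 0, 1]]]'

```text
clock: 3.25
position: [0.4836, -0.0092, 0.0351]
ee_rot: [-0.0, 0.919, 0.394, -0.0]
contact_force: [0.2, -0.1, 0.1]
width: -0.0003
gripper_force: 0.0
```

move_arm --deltas '[[[0, 0, 0.0006, 0, 1], [0, 0, 0.0012, 0, 1], [0, 0, 0.0012, 0, 1]]]'

```text
clock: 3.55
position: [0.4837, -0.0092, 0.0342]
ee_rot: [-0.0, 0.919, 0.394, -0.0]
contact_force: [-0.6, -0.1, -0.4]
width: -0.0003
gripper_force: 0.0
```

```bash
python3 - <<'E'
from h import *
import cv2
print(manip.get_state()["position"])
im=manip.get_image("scene")[225:285,345:435,::-1]
cv2.imwrite("pics/s2.png",cv2.resize(im,None,fx=8,fy=8,interpolation=cv2.INTER_CUBIC))
E
```

```text
[ 0.48369647 -0.00919765  0.03417332]
```

View pics/s2.png

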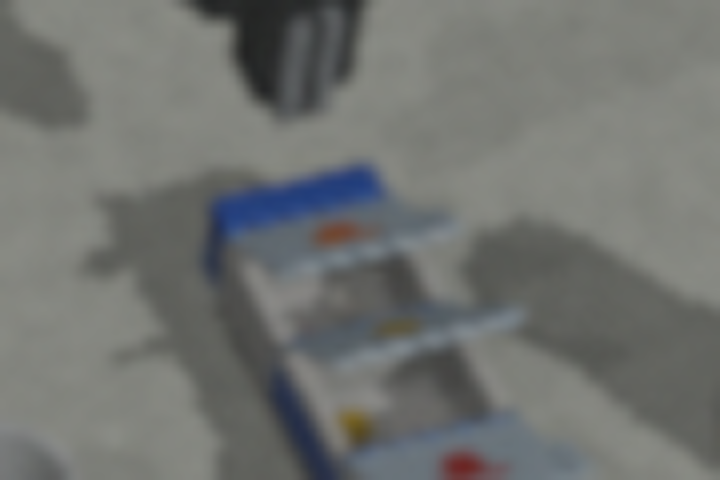

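The fingertip is at crop (290,112) and the block's rear edge at about (290,185), so the finger is clearly not over the block. I'll compare this with the projections.

```bash
python3 - <<'E'
from h import *
v=np.load("box.npy")
C=lambda p:((p-[345,225]+.5)*8-.5).round()
print("tip",C(proj("scene",[[.4837,-.0092,.0262]])))
print("tip lead edge",C(proj("scene",[[.4837+.011*.69,-.0092+.011*.724,.0262]])))
print("block top corners",C(proj("scene",box(v,[(-98,-22,28.5),(-98,22,28.5),(-86,22,28.5),(-86,-22,28.5)]))))
# fit scene-only box from seen points
m=lambda p:(np.array(p,float)+.5)/8-.5+[345,225]
sc=np.r_[S([(440,470),(545,437),(430,510)]),m([(215,205),(370,165),(385,195),(225,238)])]
P=[(97,-22,26),(97,22,26),(97,-22,0),(-98,-22,28.5),(-98,22,28.5),(-86,22,28.5),(-86,-22,28.5)]
r=least_squares(lambda u:(proj("scene",box(u,P))-sc).ravel(),v);print("scene only",r.x,r.fun.round(1))
top=T([(520,412),(545,437),(470,512),(443,490)])
r=least_squares(lambda u:(proj("top",box(u,P[4-1:4]+P[4:5]+[P[5],P[6]]))-top[[1,2,3,0]]).ravel(),v);print("top only",r.x)
import cv2
im=manip.get_image("top")[195:295,190:310,::-1]
cv2.imwrite("pics/t2.png",cv2.resize(im,None,fx=6,fy=6,interpolation=cv2.INTER_CUBIC))
E
```

```text
tip [[279. 167.]]
tip lead edge [[296. 198.]]
block top corners [[205. 191.]
 [369. 151.]
 [389. 185.]
 [224. 225.]]
scene only [0.55474556 0.06557603 0.8111325 ] [-0.3  0.9  1.6  1.1 -0.4  1.1 -1.2 -1.2 -0.1 -1.2  0.4 -0.7 -0.2 -1. ]
top only [0.55505102 0.06445005 0.79337989]
```

View pics/t2.png

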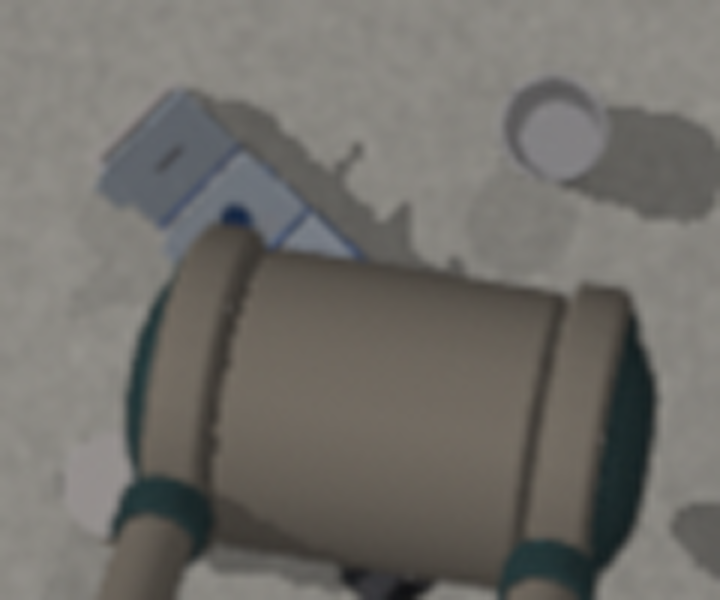

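Fingertip is drawn about 28 mm higher than its nominal position projects. The top view is blocked by the forearm. Before going lower I'll read the pixel columns numerically.

```bash
python3 - <<'E'
from h import *
im=manip.get_image("scene");g=im.mean(2).round().astype(int)
print("cols 372..392 step2, rows 228..254")
for r in range(226,256): print(r,g[r,372:394:2],im[r,381])
for z in(.0262,.036,.046,.056):print(z,proj("scene",[[.4837,-.0092,z],[.4837+.0076,-.0092+.008,z],[.4837-.03*.69,-.0092-.03*.724,z]]).round(1).tolist())
s=manip.get_state();print(s["qpos"],s["effort"])
E
```

```text
cols 372..392 step2, rows 228..254
226 [ 49  42  37  39  42  53  57  84  55  96 133] [46 48 48]
227 [ 85  56  37  38  46  72  62  89  62 104 132] [59 61 61]
228 [121  73  37  40  55  89  65  88  62 110 131] [71 73 75]
229 [130  76  38  41  57  91  65  88  63 116 133] [77 80 81]
230 [128  72  39  40  58  90  68  85  64 124 135] [78 80 82]
231 [127  69  37  41  63  88  68  85  68 126 132] [80 82 84]
232 [128  78  37  41  68  87  68  84  67 126 130] [83 86 87]
233 [131  93  40  41  72  85  71  83  72 127 131] [85 88 89]
234 [133 112  46  42  75  84  72  84  88 130 132] [88 90 92]
235 [134 123  60  41  77  83  73  94 110 133 132] [89 92 93]
236 [133 130  78  42  78  83  75 111 128 133 132] [88 91 92]
237 [132 132 100  61  80  81  80 117 134 131 132] [86 89 90]
238 [132 132 122  93  83  82  91 120 132 130 131] [86 88 90]
239 [132 132 132 116  93  99 110 126 132 129 130] [98 99 99]
240 [132 131 133 126 112 123 128 133 131 130 128] [118 120 115]
241 [131 131 132 131 127 131 132 133 132 132 128] [130 132 126]
242 [130 132 132 132 132 132 129 130 133 131 129] [133 135 129]
243 [129 130 132 13
[... 509 characters left out ...]
98 100 103] [ 50  75 128]
252 [ 64  78  79  88  88  96  97  96  96 101 101] [ 70  86 117]
253 [ 60  88  87  97  98 101  96  84  83  96  98] [ 89 100 111]
254 [ 59  95  98 101 103 103  89  77  84  96 101] [ 95 104 110]
255 [ 62  92 102 103 104 102  94  94 100 111 114] [ 95 104 111]
0.0262 [[379.4, 245.4], [381.5, 249.3], [373.7, 235.0]]
0.036 [[379.9, 242.1], [382.0, 246.0], [374.1, 231.7]]
0.046 [[380.3, 238.6], [382.5, 242.6], [374.6, 228.2]]
0.056 [[380.8, 235.1], [383.0, 239.1], [375.0, 224.7]]
[-1.62995056e-01  3.17477946e-01  1.95613653e+00  1.08895187e-04
  8.67956590e-01  5.98559312e-01] [ 9.85884362e-04 -3.69218767e+01 -1.73853368e+01  3.44155924e-04
  1.51206303e-03 -1.05497426e-05]
```

move_arm --deltas '[[[0, 0, 0.00125, 0, 1], [0, 0, 0.0025, 0, 1], [0, 0, 0.00375, 0, 1], [0, 0, 0.005, 0, 1], [0, 0, 0.006, 0, 1], [0, 0, 0.006, 0, 1]]]'

```text
clock: 4.3
position: [0.4837, -0.0092, 0.0293]
ee_rot: [-0.0, 0.919, 0.394, -0.0]
contact_force: [-1.1, 0.6, 0.2]
width: 0.0001
gripper_force: 0.0
```

```bash
python3 - <<'E'
from h import *
im=manip.get_image("scene");g=im.mean(2).round().astype(int)
for r in range(234,256): print(r,g[r,370:396:2])
print(manip.get_state()["position"])
E
```

```text
234 [132 128  76  37  44  74  84  73  83  79 130 131 132]
235 [132 133  96  41  42  77  84  73  82  87 131 132 134]
236 [132 133 112  46  42  79  85  73  85 105 132 133 133]
237 [132 134 121  59  41  80  82  76  97 123 131 133 132]
238 [132 133 128  77  46  81  76  80 112 131 129 131 128]
239 [133 132 131 101  68  84  74  87 120 131 130 129 125]
240 [132 132 130 124  98  87  79 101 125 132 130 126 124]
241 [131 131 132 132 116 103 103 120 130 133 131 124 124]
242 [130 130 131 133 127 124 125 129 131 133 130 123 124]
243 [129 130 131 133 133 132 131 131 132 131 129 124 124]
244 [127 129 130 133 135 133 131 132 132 126 124 125 126]
245 [124 122 124 126 132 133 130 127 124 110 106 121 126]
246 [113 106 107 112 126 128 123 111 100  89  84 113 126]
247 [100  96  97  96 111 113 101  88  79  74  75 104 126]
248 [ 93  92  94  85  89  89  77  73  74  75  78  96 125]
249 [ 91  84  86  78  76  75  73  75  77  80  88  94 116]
250 [ 90  75  76  74  74  76  79  79  85  89  96 100 109]
251 [ 87  68  76  76  78  80  88  87  93  98 101 102 106]
252 [ 86  63  79  80  89  88  96  97  96  96 101 101 105]
253 [ 86  60  89  88  96  98 101  97  83  83  95  97 105]
254 [ 83  61  95  98 101 103 102  89  77  85  96 101 114]
255 [ 78  61  93 101 103 104 103  94  94  99 110 114 120]
[ 0.4836947  -0.00919139  0.02936267]
```

```bash
python3 - <<'E'
from h import *
import cv2
im=manip.get_image("scene")[:,:,::-1]
a=cv2.resize(im[170:290,290:450],None,fx=5,fy=5,interpolation=cv2.INTER_CUBIC)
cv2.imwrite("pics/s3.png",cv2.convertScaleAbs(a,alpha=1.5))
c=manip.camera_params("scene")
def ray(n,uv,z): return least_squares(lambda x:(proj(n,[[x[0],x[1],z]])-uv).ravel(),[.4,.1]).x
j=ray("top",T((118,487)),.062)
for p in((355,540),(375,545)): print("light/h",(ray("top",T(p),0)-j)/.062)
for z in(.0,.02,.04,.06):print(z,ray("scene",[381,241.5],z))
E
```

```text
light/h [-0.28549722 -1.25924872]
light/h [-0.31619557 -1.38183219]
0.0 [ 0.44869094 -0.01828   ]
0.02 [ 0.4667187  -0.01248998]
0.04 [ 0.48474646 -0.00669996]
0.06 [ 0.50277422 -0.00090994]
```

View pics/s3.png

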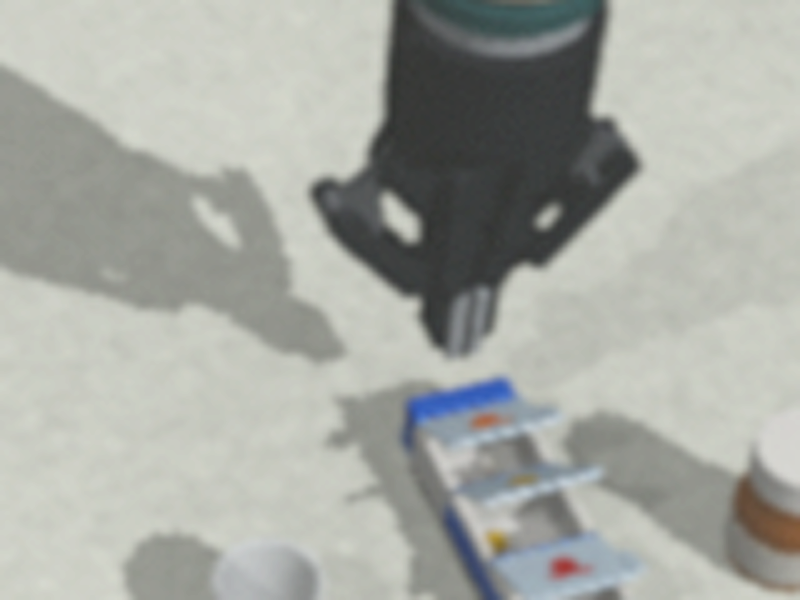

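The picture and the shadow tip at crop (340,355) together put the real fingertip at about (0.485, -0.007, 0.040). That is right in xy but roughly 11 mm behind the TCP, not 8 mm ahead, so about 11 mm of descent remains. I'll go down most of that and then feel.

move_arm --deltas '[[[0, 0, 0.00125, 0, 1], [0, 0, 0.0025, 0, 1], [0, 0, 0.00375, 0, 1], [0, 0, 0.005, 0, 1], [0, 0, 0.00625, 0, 1], [0, 0, 0.0075, 0, 1], [0, 0, 0.0075, 0, 1]]]'

```text
clock: 5.1
position: [0.4837, -0.0092, 0.0233]
ee_rot: [-0.0, 0.919, 0.394, -0.0]
contact_force: [0.0, 1.0, 0.3]
width: 0.0003
gripper_force: 0.0
```

move_arm --deltas '[[[0, 0, 0.00075, 0, 1], [0, 0, 0.0015, 0, 1], [0, 0, 0.002, 0, 1], [0, 0, 0.002, 0, 1]]]'

```text
clock: 5.5
position: [0.4837, -0.0092, 0.0218]
ee_rot: [-0.0, 0.919, 0.394, -0.0]
contact_force: [-0.8, 1.0, 1.0]
width: -0.0001
gripper_force: 0.0
```

move_arm --deltas '[[[0, 0, 0.00075, 0, 1], [0, 0, 0.0015, 0, 1], [0, 0, 0.0015, 0, 1]]]'

```text
clock: 5.8
position: [0.4837, -0.0092, 0.0206]
ee_rot: [-0.0, 0.919, 0.394, -0.0]
contact_force: [-0.9, 0.3, 0.1]
width: -0.0002
gripper_force: 0.0
```

move_arm --deltas '[[[0, 0, 0.00075, 0, 1], [0, 0, 0.0015, 0, 1], [0, 0, 0.0015, 0, 1]]]'

```text
clock: 6.1
position: [0.4837, -0.0092, 0.0194]
ee_rot: [-0.0, 0.919, 0.394, -0.0]
contact_force: [0.3, -0.9, 0.1]
width: -0.0
gripper_force: 0.0
```

move_arm --deltas '[[[0, 0, 0.00075, 0, 1], [0, 0, 0.0015, 0, 1], [0, 0, 0.0015, 0, 1]]]'

```text
clock: 6.4
position: [0.4837, -0.0092, 0.0182]
ee_rot: [-0.0, 0.919, 0.394, -0.0]
contact_force: [-0.6, 0.8, 0.1]
width: 0.0
gripper_force: 0.0
```

```bash
python3 - <<'E'
from h import *
im=manip.get_image("scene");g=im.mean(2).round().astype(int)
for r in range(236,254): print(r,g[r,370:396:2])
E
```

```text
236 [133 117  43  37  42  79  84  73  79  91 133 128 125]
237 [133 116  44  40  42  80  81  76  75  94 132 129 124]
238 [133 123  57  38  46  83  78  79  71  98 131 130 124]
239 [133 128  75  39  48  85  74  83  70 106 129 129 124]
240 [133 132  94  41  51  88  70  86  83 120 131 126 124]
241 [131 132 111  47  52  89  67  90 106 128 129 125 124]
242 [130 131 120  64  55  89  66  94 123 129 126 123 124]
243 [129 130 128  96  69  89  69  99 128 126 122 123 125]
244 [128 130 130 122  89  92  84 111 129 121 116 123 126]
245 [123 123 124 126 108 108 108 120 123 107 101 118 126]
246 [113 106 107 113 119 122 118 110 100  87  83 110 125]
247 [ 99  96  97  97 111 112 102  87  78  73  74 101 123]
248 [ 93  92  94  85  90  89  79  75  73  74  78  93 119]
249 [ 92  83  85  78  76  75  74  75  77  79  86  94 114]
250 [ 89  75  77  74  74  75  79  78  85  88  95 101 108]
251 [ 87  68  74  76  79  80  89  87  94  99 101 104 106]
252 [ 86  65  79  80  90  88  95  97  96  96 100 102 105]
253 [ 86  59  88  88  96  99 101  95  84  83  96  98 105]
```

move_arm --deltas '[[[0, 0, -0.01, 0, 1], [0, 0, -0.01, 0, 1], [0.007, 0.001, -0.01, 0, 1], [0.007, 0.001, -0.01, 0, 1], [0.007, 0.001, -0.005, 0, 1], [0.007, 0.001, -0.003, 0, 1], [0.007, 0.001, -0.003, 0, 1]]]'

```text
clock: 7.15
position: [0.4876, -0.0056, 0.0201]
ee_rot: [-0.0, 0.919, 0.394, -0.001]
contact_force: [-0.1, -0.4, 1.0]
width: 0.0
gripper_force: 0.0
```

```bash
python3 - <<'E'
from h import *
im=manip.get_image("scene");g=im.mean(2).round().astype(int)
for r in range(238,258): print(r,g[r,370:396:2])
E
```

```text
238 [133 132  79  36  40  60  90  67  86  67 122 132 126]
239 [133 131  85  37  40  63  88  68  84  65 124 131 126]
240 [134 132  97  44  42  68  87  68  83  70 124 132 130]
241 [132 132 117  59  40  71  86  70  83  85 129 132 129]
242 [129 131 128  77  40  75  83  72  94 109 131 128 126]
243 [129 129 130  94  44  77  84  73 109 126 130 125 125]
244 [128 129 131 112  64  79  83  79 116 126 119 123 127]
245 [124 124 124 118  91  82  84  81 111 110 100 118 126]
246 [113 106 107 110 106  86  86  80  91  85  80 110 126]
247 [100  95  97  98 102  88  82  73  75  72  73 101 124]
248 [ 93  92  94  85  86  81  76  72  72  73  77  93 119]
249 [ 91  83  85  78  75  74  74  75  77  79  88  93 113]
250 [ 90  76  76  74  75  76  78  79  84  88  96 100 109]
251 [ 87  68  74  75  79  78  88  87  94  99 100 103 106]
252 [ 87  62  80  79  89  88  96  98  95  97 102 101 105]
253 [ 86  60  89  87  96  99 101  96  83  82  97  98 105]
254 [ 83  60  95  98 102 103 102  89  78  84  96 101 114]
255 [ 79  62  93 101 104 104 103  93  93 100 110 113 120]
256 [ 76  65  90  98 102 105 105 104 112 114 120 120 103]
257 [ 72  65  91 107 101 105 115 118 121 121 104  97  79]
```

move_arm --deltas '[[[0, 0, 0.00075, 0, 1], [0, 0, 0.0015, 0, 1], [0, 0, 0.0025, 0, 1], [0, 0, 0.0025, 0, 1]]]'

```text
clock: 7.6
position: [0.4881, -0.0057, 0.0186]
ee_rot: [-0.0, 0.919, 0.394, -0.0]
contact_force: [-0.8, -0.3, -0.7]
width: -0.0001
gripper_force: 0.0
```

move_arm --deltas '[[[0, 0, 0.00075, 0, 1], [0, 0, 0.0015, 0, 1], [0, 0, 0.0015, 0, 1]]]'

```text
clock: 7.9
position: [0.4881, -0.0057, 0.0174]
ee_rot: [-0.0, 0.919, 0.394, -0.0]
contact_force: [-0.3, 0.0, -0.2]
width: -0.0
gripper_force: 0.0
```

move_arm --deltas '[[[0, 0, 0.00075, 0, 1], [0, 0, 0.0015, 0, 1], [0, 0, 0.0015, 0, 1]]]'

```text
clock: 8.2
position: [0.4881, -0.0057, 0.0162]
ee_rot: [-0.0, 0.919, 0.394, -0.0]
contact_force: [1.2, -0.3, 0.8]
width: 0.0
gripper_force: 0.0
```

move_arm --deltas '[[[0, 0, 0.00075, 0, 1], [0, 0, 0.0015, 0, 1], [0, 0, 0.0015, 0, 1]]]'

```text
clock: 8.5
position: [0.4881, -0.0057, 0.015]
ee_rot: [-0.0, 0.919, 0.394, -0.0]
contact_force: [-0.4, -0.3, -0.1]
width: -0.0002
gripper_force: 0.0
```

```bash
python3 - <<'E'
from h import *
im=manip.get_image("scene");g=im.mean(2).round().astype(int)
for r in range(240,258): print(r,g[r,370:396:2], im[r,380],im[r,384])
print(manip.get_state()["contact_force"])
E
```

```text
240 [133 126  65  38  41  69  88  72  84  70 126 129 123] [68 70 70] [70 73 73]
241 [132 129  77  37  41  73  86  71  83  78 128 130 125] [71 73 74] [69 72 72]
242 [131 129  93  39  41  76  84  72  81  86 130 128 124] [74 77 78] [70 72 73]
243 [129 130 109  46  43  78  84  72  84 100 129 125 124] [76 79 80] [71 72 74]
244 [128 130 120  57  42  80  82  75  94 112 119 124 126] [78 80 82] [74 76 76]
245 [124 123 120  69  45  83  77  81 103 105 100 118 126] [81 83 84] [79 81 83]
246 [113 106 106  78  57  85  74  83  96  85  80 109 126] [83 86 87] [81 83 85]
247 [100  96  99  86  71  86  72  82  80  70  72 101 123] [84 86 88] [75 80 92]
248 [ 93  92  94  84  73  86  71  75  74  71  78  93 118] [77 82 98] [ 54  66 104]
249 [ 92  84  86  77  74  80  73  73  77  78  87  93 114] [ 55  70 114] [ 37  63 119]
250 [ 89  75  77  75  74  76  78  78  85  88  95 100 108] [ 39  65 124] [ 43  68 123]
251 [ 87  69  74  76  80  79  87  86  94 100 101 103 106] [ 43  68 125] [ 64  80 115]
252 [ 86  62  78  80  88  88  96  98  96  96 101 101 105] [ 65  82 118] [ 88  96 109]
253 [ 85  59  88  87  97  99 101  96  83  83  96  98 105] [ 88  98 112] [98 94 95]
254 [ 83  60  95  99 101 103 102  90  77  84  96 101 113] [ 95 104 111] [101  87  81]
255 [ 78  62  92 100 103 104 103  93  93 100 111 113 119] [ 96 104 111] [100  92  88]
256 [ 76  64  90  98 103 104 105 103 112 114 119 120 103] [ 96 105 112] [ 99 103 107]
257 [ 73  65  91 107 101 105 115 117 122 120 104  96  78] [ 97 106 112] [109 118 124]
[-0.60230611  0.1175786  -0.20576039]
```

move_arm --deltas '[[[0, 0, 0.00075, 0, 1], [0, 0, 0.0015, 0, 1], [0, 0, 0.0022, 0, 1], [0, 0, 0.0022, 0, 1]]]'

```text
clock: 8.95
position: [0.4881, -0.0057, 0.0132]
ee_rot: [-0.0, 0.919, 0.394, -0.0]
contact_force: [-0.3, 0.2, -1.3]
width: -0.0001
gripper_force: 0.0
```

move_arm --deltas '[[[0, 0, 0.00075, 0, 1], [0, 0, 0.0015, 0, 1], [0, 0, 0.0015, 0, 1]]]'

```text
clock: 9.25
position: [0.4881, -0.0057, 0.012]
ee_rot: [-0.0, 0.919, 0.394, -0.0]
contact_force: [0.4, -0.1, -0.3]
width: 0.0003
gripper_force: 0.0
```

move_arm --deltas '[[[0, 0, 0.00075, 0, 1], [0, 0, 0.0015, 0, 1], [0, 0, 0.0015, 0, 1]]]'

```text
clock: 9.55
position: [0.4881, -0.0057, 0.0108]
ee_rot: [-0.0, 0.919, 0.394, -0.0]
contact_force: [1.3, 0.4, 0.2]
width: 0.0
gripper_force: 0.0
```

```bash
python3 - <<'E'
from h import *
im=manip.get_image("scene")
for u in(374,378,380,382,384): print(u,[tuple(int(k) for k in p) for p in im[244:253,u]])
print(manip.get_state()["contact_force"])
E
```

```text
374 [(93, 94, 90), (103, 105, 99), (97, 99, 94), (95, 97, 92), (89, 93, 100), (64, 77, 113), (43, 66, 122), (36, 63, 125), (40, 68, 128)]
378 [(43, 44, 44), (43, 46, 45), (46, 47, 47), (51, 53, 54), (53, 56, 63), (54, 62, 84), (49, 66, 109), (44, 69, 126), (55, 79, 130)]
380 [(78, 81, 82), (81, 84, 85), (84, 86, 88), (85, 87, 88), (85, 88, 88), (82, 86, 94), (63, 75, 107), (48, 70, 119), (63, 80, 117)]
382 [(79, 82, 83), (74, 77, 78), (72, 74, 75), (69, 71, 70), (66, 68, 71), (58, 66, 89), (47, 68, 117), (54, 79, 129), (77, 92, 120)]
384 [(74, 77, 77), (77, 80, 80), (82, 84, 86), (84, 87, 90), (79, 83, 94), (59, 73, 107), (45, 68, 118), (65, 81, 116), (88, 95, 109)]
[0.43153245 0.34008864 0.3253395 ]
```

move_arm --deltas '[[[0, 0, 0.00075, 0, 1], [0, 0, 0.0015, 0, 1], [0, 0, 0.0015, 0, 1]]]'

```text
clock: 9.9
position: [0.4883, -0.0057, 0.0105]
ee_rot: [0.0, 0.919, 0.394, 0.0]
contact_force: [-2.2, 1.1, 8.1]
width: 0.0
gripper_force: 3.6
```

Contact: 8 N, softly, on the block at TCP z ≈ 0.0107, so that is the height reference. Now the first lid: lift, sweep forward and down, and finish with a light touch.

move_arm --deltas '[[[0, 0, -0.01, 0, 1], [0, 0, -0.019, 0, 1], [0.006, 0, -0.0185, 0, 1], [0.012, 0, -0.0165, 0, 1], [0.018, 0, -0.0135, 0, 1], [0.024, 0, -0.0105, 0, 1], [0.03, 0, -0.0075, 0, 1], [0.035, -0.001, -0.0045, 0, 1], [0.039, -0.001, -0.002, 0, 1], [0.04, -0.001, -0.001, 0, 1], [0.04, -0.001, -0.001, 0, 1]]]'

```text
clock: 11.0
position: [0.5095, 0.0182, 0.0105]
ee_rot: [-0.0, 0.919, 0.394, -0.0]
contact_force: [-0.7, 0.2, 0.4]
width: -0.0
gripper_force: 0.9
```

```bash
cat >> h.py <<'E'
def bf(p):
    v=np.load("box.npy");d=p[:2]-v[:2];c,n=np.cos(v[2]),np.sin(v[2]);return (1e3*np.array([c*d[0]+n*d[1],-n*d[0]+c*d[1]])).round(1)
E
python3 - <<'E'
from h import *
import cv2
s=manip.get_state();print(s["clock"],bf(s["position"]),s["position"][2],s["contact_force"])
im=manip.get_image("scene")[225:345,340:490,::-1]
cv2.imwrite("pics/s4.png",cv2.convertScaleAbs(cv2.resize(im,None,fx=5,fy=5,interpolation=cv2.INTER_CUBIC),alpha=1.4))
E
```

```text
11.0 [-64.2  -0.4] 0.010548485693684634 [-0.69027782  0.16507177  0.43637182]
```

View pics/s4.png

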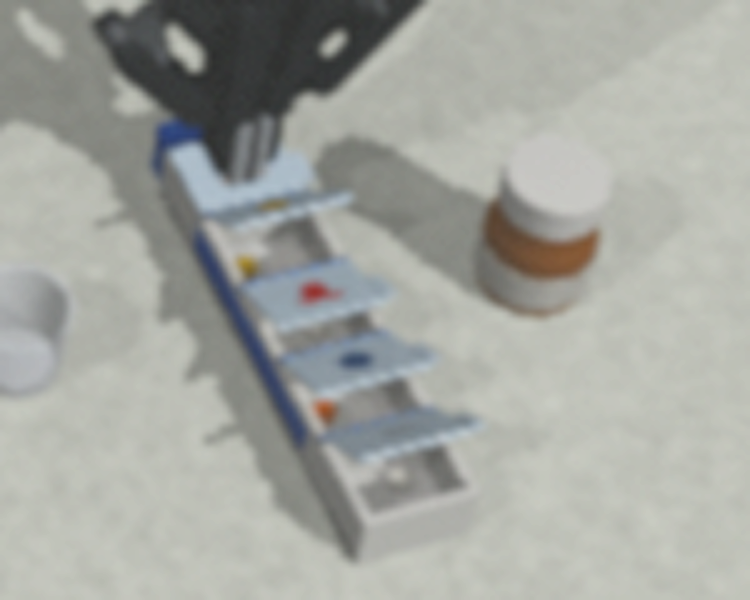

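Lid 1 is down flat, with the tip on it near (245,180), and the box has not moved. I'll press it lightly and go on to lid 2.

move_arm --deltas '[[[0, 0, 0.001, 0, 1], [0, 0, 0.001, 0, 1], [0, 0, -0.01, 0, 1], [0.004, 0, -0.0175, 0, 1], [0.01, 0, -0.0175, 0, 1], [0.017, 0, -0.016, 0, 1], [0.024, 0, -0.0125, 0, 1], [0.031, 0, -0.009, 0, 1], [0.038, 0, -0.005, 0, 1], [0.043, 0, -0.0015, 0, 1], [0.045, 0, 0.001, 0, 1], [0.045, 0, 0.001, 0, 1]]]'

```text
clock: 12.25
position: [0.5342, 0.0438, 0.0104]
ee_rot: [0.0, 0.919, 0.394, -0.001]
contact_force: [-2.4, -1.4, 8.9]
width: 0.0001
gripper_force: 4.4
```

move_arm --deltas '[[[0, 0, -0.01, 0, 1], [0.004, 0, -0.0185, 0, 1], [0.01, 0, -0.0185, 0, 1], [0.017, 0, -0.017, 0, 1], [0.024, 0, -0.0135, 0, 1], [0.031, 0, -0.01, 0, 1], [0.038, 0, -0.006, 0, 1], [0.043, 0, -0.0025, 0, 1], [0.045, 0, -0.0005, 0, 1], [0.045, 0, -0.0002, 0, 1], [0.045, 0, -0.0002, 0, 1]]]'

```text
clock: 13.35
position: [0.559, 0.0699, 0.0105]
ee_rot: [0.0, 0.919, 0.394, -0.0]
contact_force: [-3.0, -1.8, 5.8]
width: 0.0
gripper_force: 3.3
```

```bash
python3 - <<'E'
from h import *
s=manip.get_state();print(s["clock"],bf(s["position"]),s["position"][2],s["contact_force"])
E
```

```text
13.35 [ 7.4 -0.5] 0.01050651609541433 [-3.01910719 -1.7610585   5.81367371]
```

move_arm --deltas '[[[0, 0, -0.01, 0, 1], [0.004, 0, -0.0185, 0, 1], [0.01, 0, -0.0185, 0, 1], [0.017, 0, -0.017, 0, 1], [0.024, 0, -0.0135, 0, 1], [0.031, 0, -0.01, 0, 1], [0.038, 0, -0.006, 0, 1], [0.043, 0, -0.0025, 0, 1], [0.045, 0, -0.0003, 0, 1], [0.045, 0, 0, 0, 1], [0.045, 0, 0, 0, 1]]]'

```text
clock: 14.45
position: [0.5839, 0.096, 0.0105]
ee_rot: [0.0, 0.919, 0.394, -0.0]
contact_force: [-1.4, -0.3, 5.8]
width: 0.0002
gripper_force: 3.0
```

move_arm --deltas '[[[0, 0, -0.01, 0, 1], [0.004, 0, -0.0185, 0, 1], [0.01, 0, -0.0185, 0, 1], [0.017, 0, -0.017, 0, 1], [0.024, 0, -0.0135, 0, 1], [0.031, 0, -0.01, 0, 1], [0.038, 0, -0.006, 0, 1], [0.043, 0, -0.0025, 0, 1], [0.045, 0, -0.0003, 0, 1], [0.045, 0, 0, 0, 1], [0.045, 0, 0, 0, 1]]]'

```text
clock: 15.55
position: [0.6088, 0.1221, 0.0105]
ee_rot: [0.0, 0.919, 0.394, -0.0]
contact_force: [-2.9, -0.4, 5.4]
width: 0.0003
gripper_force: 2.8
```

Lift straight up, back off toward the robot and look.

move_arm --deltas '[[[0, 0, -0.02, 0, 1], [0, 0, -0.06, 0, 1], [0, 0, -0.12, 0, 1], [0, 0, -0.18, 0, 1], [-0.06, 0, -0.2, 0, 1], [-0.12, 0, -0.2, 0, 1], [-0.18, 0, -0.2, 0, 1], [-0.24, 0, -0.2, 0, 1], [-0.3, 0, -0.2, 0, 1], [-0.35, 0, -0.2, 0, 1], [-0.35, 0, -0.2, 0, 1]]]'

```text
clock: 16.65
position: [0.4122, -0.0827, 0.1697]
ee_rot: [0.0, 0.92, 0.391, -0.001]
contact_force: [0.4, 0.2, -0.5]
width: 0.0004
gripper_force: 0.0
```

```bash
python3 - <<'E'
from h import *
import cv2
a=manip.get_image("scene")[235:345,325:475,::-1];b=manip.get_image("top")[195:295,190:310,::-1]
o=np.zeros((600,800,3),np.uint8)
A=cv2.resize(a,(430,315),interpolation=cv2.INTER_CUBIC);B=cv2.resize(b,(366,305),interpolation=cv2.INTER_CUBIC)
A=cv2.resize(a[10:],None,fx=3.6,fy=3.6,interpolation=cv2.INTER_CUBIC)[:,40:]
o[:A.shape[0],:min(800,A.shape[1])]=A;o[:305,434:]=0;o[:305,434:800]=B
A2=cv2.resize(a[10:100,30:130],None,fx=4.3,fy=4.3,interpolation=cv2.INTER_CUBIC);o[:]=0;o[:A2.shape[0],:430]=A2;o[:305,432:798]=B
cv2.imwrite("pics/end.png",cv2.convertScaleAbs(o,alpha=1.4))
s=manip.get_state();print(s["clock"],s["position"],s["contact_force"])
E
```

```text
16.75 [ 0.41587163 -0.08082336  0.17010704] [ 0.66493679  0.52739008 -0.56377685]
```

View pics/end.png

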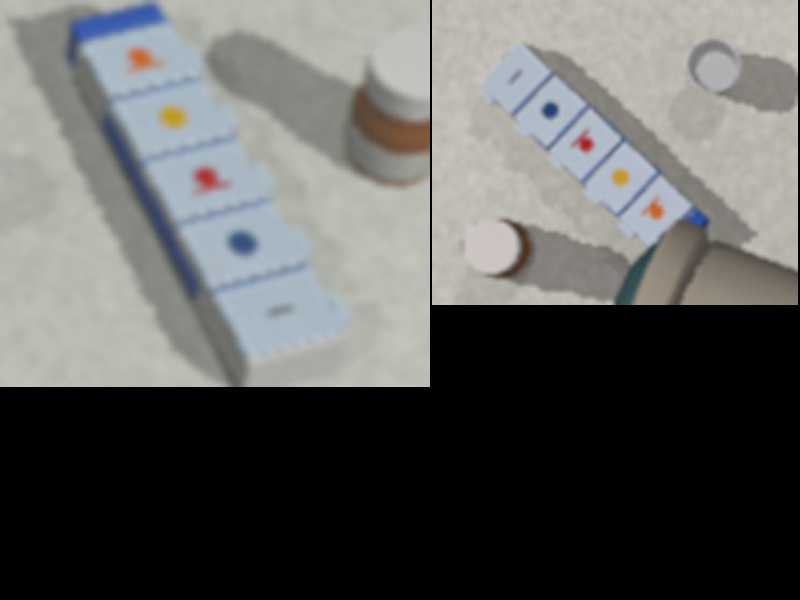

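All five lids lie flat in both views. The box, cup and jar are where they were, and the arm is clear, so I'm handing in.

```bash
python3 -c "
from rig import manip
print(manip.sign_off())"
```

```text
the job is handed in; nothing more can be done
None
```

I folded the five lids down in order from the blue end and handed the job in at about 17 s. The last pictures show all of them flat and the box, cup and jar unmoved (bottle not re-checked), with at most 9 N read at the wrist; the sign-off gave no verdict.

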